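Fish the dish tray out from under the bench riser

ROBOT

A 6-joint arm with a two-finger parallel gripper is mounted at the origin on a cart in front of the work surface, level with it; the furniture and walls round the work are solid. World frame = base frame: x ahead of the robot, y to its left, z up, the work surface at z = 0. Lengths are in m, angles in rad, forces in N, time in s.
With the tool pointing down it reaches from about 0.35 to 0.95 m from the base axis. Payload 17.4 kg.
Tool frame: the origin (TCP) lies midway between the tips of the shut fingers; the grasp point (between the pads) lies 19 mm behind it (robot.grasp_offset is the distance from the TCP to the grasp point, in m); z points along the fingers, x is the direction in which the jaws open and shut, and the axes are right-handed (so a half turn about z gives the same grasp; the last joint's range is limited). The gripper opens to 93 mm and grips with 3 to 60 N. Pads are 15 mm wide; open, the fingers measure 128 mm over their backs; the gripper's body (75 mm by 188 mm) begins 65 mm behind the grasp point.
Start: joints at [1.295, 0.116, 1.442, -0, 1.584, -0.038], TCP at [0.159, 0.656, 0.219] pointing down, gripper open.
Joint ranges: [-2.83, 2.83], [-0.83, 2.19], [0.07, 2.5], [-1.14, 4.28], [0.01, 3], [-2.97, 2.97]. Speed limits (rad/s): [1.89, 1.89, 2.22, 3.14, 3.14, 3.14].

INTERFACE

Orientations are given as a rotation vector (axis times angle).
In Python, from rig import robot, imaging gives the robot as it stands. The module is installed in compiled form; this text tells all that it offers.
- The arm moves only by the shell command python3 -m handwheel 'ROWS'. ROWS is JSON, a list of rows, each an object with "grip": the opening, from 0 (shut) to 1 (fully open); "delta_pos": the shift along the tool's x, y, z in mm, a list of three; "angular": the turn, a rotation vector about the tool's x, y, z in rad, a list of three. In form: [{"grip": grip, "delta_pos": [x, y, z], "angular": [ax, ay, az]}, ...]. A call has 1 to 10 rows; each row is the pose to reach, as a shift and turn from the pose measured when the call began, along the tool's axes at that moment; what a row does not reach only later rows make up. A row lasts 1/8 s, in which the tool goes at most 62.5 mm and 10.7 degrees, less where a joint would pass 70% of its speed; a pose out of reach is approached as far as the arm can. A call with a gripper value outside its range is refused whole. The fingers move at their own pace and stop on an object; the grip force is fixed at half the most. Time passes only in rows, so rows that repeat a pose let the fingers close. It gives the time, the measured TCP pose, the force and the opening at its end, in the units of the state.
- robot.read_state(): the state, without advancing time (a new reading comes with each control period).
- imaging.read_camera(name): name is "scene" or "side" or "wrist"; returns a dict with "frame" (480x640x3 uint8, red, green, blue), "K" (3x3 intrinsics, pixels), "R" (3x3) and "t" (3): a world point X has camera coordinates R X + t. Camera axes: x right, y down, z forward; pixel columns grow to the right and rows downward; lengths in m; the calibration is good to about 2 mm. A picture is of the moment at which its call begins. There is no depth.
- robot.close_job(): hands the job in, once; it reports no verdict.
The state is a dict: "t": time; "joint_pos": joint angles; "qd": joint speeds; "joint_torque": joint torques, N m; "position": TCP position; "tcp_rot": TCP orientation; "ft_force": force on the tool from outside, world axes, zero at the start; "torque": the same for the moment, N m; "finger_gap": finger opening in m.
Only numpy, scipy, OpenCV 4.12 (cv2) and the standard library are available. Lean on these libraries where they do the work, as an engineer would, in place of code of your own. Each camera call takes 0.05 s, during which the arm holds its last target.

TASK

The dish tray has been pushed back under the low steel bench riser, out of reach of fingers. Take the pull hook from its rest, reach its prong in under the riser, feel for the tray's hidden pull ring, drop the prong into it and gently draw the tray out to its stop, touching riser and tray with the hook only. Then lay the hook back in both notches of its rest as it was and leave the jars and the carton on the riser, and the funnel, where they stand.

Things in the scene. Friction and masses are not known exactly. Their poses are not given: they have to be found in the camera images.
- riser: Low bench riser of plain steel sheet, fixed: 180 mm deep (its x), 280 mm wide (y), top 98 mm and underside 90 mm above the table, two 6 mm side walls, open front. The front edge (x = -90 mm) is a lip folded down to 82 mm above the table. Origin on the table under its centre; x points front to back, y left, z up. Riser, tray and ring must never be pressed or pulled with more than 20 N.
- tray_face (a point): Middle of the front face of the white sliding tray under the riser (236 mm wide, face from 10 to 78 mm above the table), 34 mm above the table. Axes as the riser's. With the tray fully in it lies 80 mm behind the riser's lip (riser x = -10 mm); it moves with the tray.
- ring_mid (a point): Middle of the span where the hidden pull ring may be, 22 mm in front of tray_face. The ring is a flat, level steel eye: wire 5 mm thick, its centre 34 mm above the table, 19 mm inside and 29 mm outside diameter, clipped to the tray's face. Its centre lies up to 36 mm left or right (y) of this point: this cannot be read, find it by feel. A light touch does not shift it (slips at 12 N).
- tray (a joint): How far the tray is drawn out, in m: 0 fully in, 0.08 at its stop; it starts a little out, at 0 to 0.015. It slides towards the riser's front (riser -x), needs about 3 N and stays where it is left; at the stop the force rises quickly.
- pull_hook: Hand hook, 90 g: black grip 74 mm long, 18 wide, 30 high, end collars 22 mm wide (64 mm between them), then an 8 mm square steel bar ending in a round prong, 6 mm thick, turned straight down. Origin in the middle of the grip on the bar's centre line; x along the bar, z up when the prong is down. Prong's centre line at x = 160 mm; it ends 20 mm below the bar's centre line.
- prong_tip (a point): Lower end of the prong: at (160, 0, -20) mm in the hook's frame.
- rest: Fixed steel rest of the hook: base and two 5 mm posts at its x = 48 and 130 mm, each with an open-topped notch, flat bottom 46 mm above the table, 14 mm wide there, 23 mm at the mouth 62 mm up. The hook's bar lies in both notches, prong down beyond the far post, grip free in front. Origin on the table under the hook's grip centre; x along the bar, z up.
- rest_seat (a point): Where the hook's origin lies when it is in its rest: 50 mm above the origin of the rest, axes as the rest's.
- jar_left: Small sample jar, 55 mm wide and 67 mm high, standing on the left part of the riser's top; origin under its centre. To be left alone.
- jar_right: Small sample jar of the same size on the right part of the riser's top; origin under its centre. To be left alone.
- label_carton: Small carton, 54 x 78 x 28 mm, on the riser's top between the jars; origin under its centre. To be left alone.
- funnel_1: White plastic funnel standing on its mouth, 96 mm wide and 100 mm high, at the left of the rest; origin under its centre. To be left alone.
There are look-alikes about, which are no part of the job. What is shaped like the rest but orange or yellow is not meant.

How it is judged:
On the way, in this order (a step that is already met when the one before it is completed fails the run):
1. the hook is off its rest and its prong is at least 10 mm behind the riser's lip, under the riser (distance between pull_hook and rest_seat above 0.06 m and x of prong_tip in the frame of riser above -0.08 m and z of prong_tip in the frame of riser below 0.08 m), for 0.1 s.
2. the hook has drawn the tray out to its stop (at least 74 of 80 mm), still in contact with it (value of joint tray above 0.074 m and contact force between pull_hook and tray above 0.2 N), for 0.1 s.
At the end, for the whole second after the job is handed in: The tray is at its stop (at least 74 of 80 mm out); the hook lies at rest and released in both notches of its rest, prong down (origin within 20 mm of where it lay, within 4 mm in height, turned by less than 0.12 rad, tilted by less than 0.15 rad) (value of joint tray above 0.074 m and distance between pull_hook and rest_seat below 0.02 m and z of pull_hook in the frame of rest_seat between -0.004 and 0.004 m and angle between the x axis of pull_hook and the x axis of rest, either way round below 0.12 rad and angle between pull_hook's own z axis and vertical below 0.15 rad and linear speed of pull_hook below 0.02 m/s); the robot touches nothing.
It fails at once if riser, tray or ring pressed or pulled by the hook with more than 20 N (contact force between pull_hook and riser above 20 N).
It fails at once if fingers or arm touch the riser or the tray (contact force between any of the fingers, the arm and riser above 0.5 N).
It fails at once if a jar or the carton on the riser, or the funnel, moved by more than 20 mm (distance of any of jar_left, jar_right, label_carton, funnel_1 from where it was at the start of the episode above 0.02 m).
It also fails if it takes over 64 s, if anything falls off the work surface, if the arm or the gripper's body presses on something with over 40 N, if the wrist force passes 120 N, or if a joint passes its speed limit or range.

## Working session

There is one attempt and no reset: what is moved stays moved. The work goes in short steps, Python scripts to look and compute and a shell command to move; the robot and the scene stay as the last step left them, time stands still between calls to the robot, and variables do not carry over. Pictures are saved under pics/ and viewed, and the job is handed in when it is done.

```bash
mkdir -p pics; cat > h.py <<'E'
import numpy as np, cv2
from rig import robot, imaging
def snap(name,fn):
    d=imaging.read_camera(name); cv2.imwrite('pics/'+fn,d['frame'][:,:,::-1]); 
    np.savez('pics/'+fn[:-4]+'.npz',**{k:np.array(v) for k,v in d.items()}); return d
def load(fn): return np.load('pics/'+fn+'.npz')
def plane(d,u,v,z):
    r=d['R'].T@(np.linalg.inv(d['K'])@np.array([u,v,1.])); c=-d['R'].T@d['t']
    return c+r*(z-c[2])/r[2]
def proj(d,X):
    p=d['K']@(d['R']@np.array(X)+d['t']); return p[:2]/p[2]
E
python3 - <<'E'
from h import *
for n in ['scene','side','wrist']:
    d=snap(n,n+'0.png'); print(n,-d['R'].T@d['t'],d['R'][2])
s=robot.read_state(); print(s)
E
```

```text
scene [ 0.01540164 -0.58125541  0.87668926] [ 0.46573785  0.57762348 -0.67040239]
side [-0.09443634 -0.93095298  1.03478376] [ 0.42532494  0.66345788 -0.61556668]
wrist [0.08662447 0.67304816 0.38390487] [ 0.26040327 -0.0644693  -0.96334513]
{'t': 0.15, 'joint_pos': array([ 1.29521177e+00,  1.16336587e-01,  1.44206668e+00,  1.31100119e-05,
        1.58401125e+00, -3.77996384e-02]), 'qd': array([ 1.90358502e-03,  8.83291529e-04, -1.54314262e-03, -3.31312425e-05,
       -1.18037440e-03,  9.32335499e-04]), 'joint_torque': array([ 8.13118168e-04, -7.21765852e+01, -6.22949266e+01,  7.81457126e-02,
        2.25991581e-02, -1.07008971e-04]), 'position': array([0.15896142, 0.65586533, 0.21812924]), 'tcp_rot': array([ 2.46887844e+00,  1.94197643e+00, -1.05608559e-03]), 'ft_force': array([0.72859922, 0.50669102, 0.25378448]), 'torque': array([-0.03452099, -0.02009046,  0.00749984]), 'finger_gap': 0.09287066747536983}
```

View pics/scene0.png

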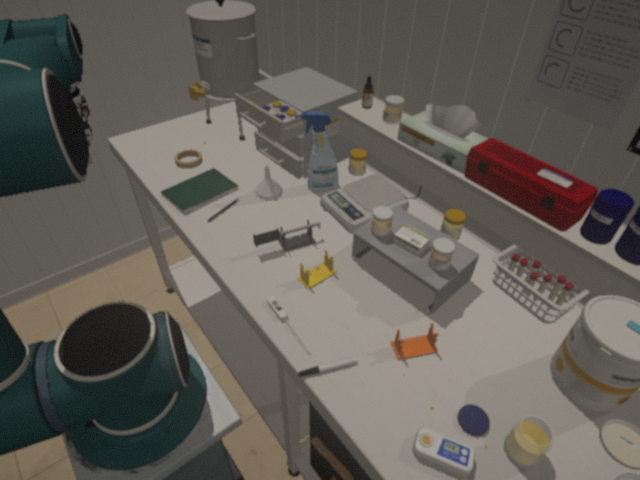

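View pics/side0.png

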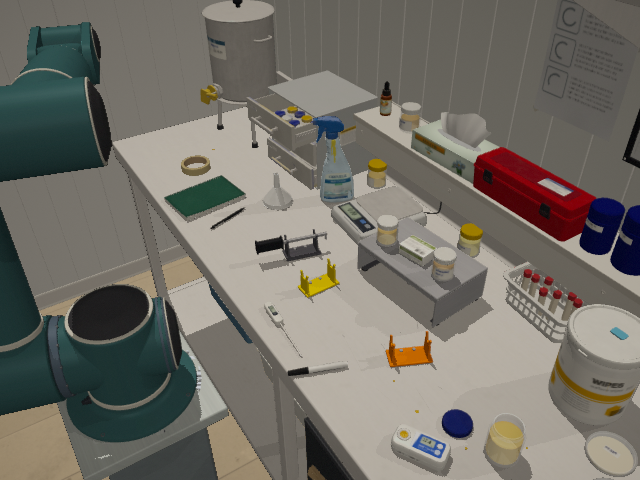

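View pics/wrist0.png

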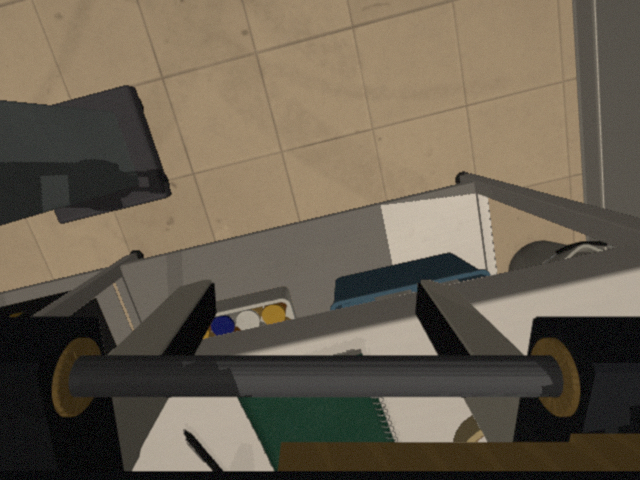

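The scene and side views show the hook in its dark rest (side, grip about 268,245), the yellow and orange look-alike rests, and the grey riser (about 420,260) with two jars and the carton. The funnel is at about (277,195). I'll enlarge both.

```bash
python3 - <<'E'
from h import *
for n,(u0,v0,w,h) in {'side':(235,165,270,180),'scene':(235,155,270,180)}.items():
    im=cv2.imread(f'pics/{n}0.png')[v0:v0+h,u0:u0+w]
    im=cv2.convertScaleAbs(cv2.resize(im,None,fx=2.96,fy=2.96,interpolation=cv2.INTER_CUBIC),alpha=1.4)
    cv2.imwrite(f'pics/{n}0z.png',im)
d=load('side0')
for u,v in [(268,245),(320,240),(357,262),(434,344),(486,296)]: print(u,v,plane(d,u,v,0.05))
E
```

```text
268 245 [0.45793274 0.22814406 0.05      ]
320 240 [0.58726764 0.1697775  0.05      ]
357 262 [0.61713514 0.03696816 0.05      ]
434 344 [ 0.59471753 -0.29160655  0.05      ]
486 296 [ 0.80373866 -0.24112961  0.05      ]
```

View pics/side0z.png

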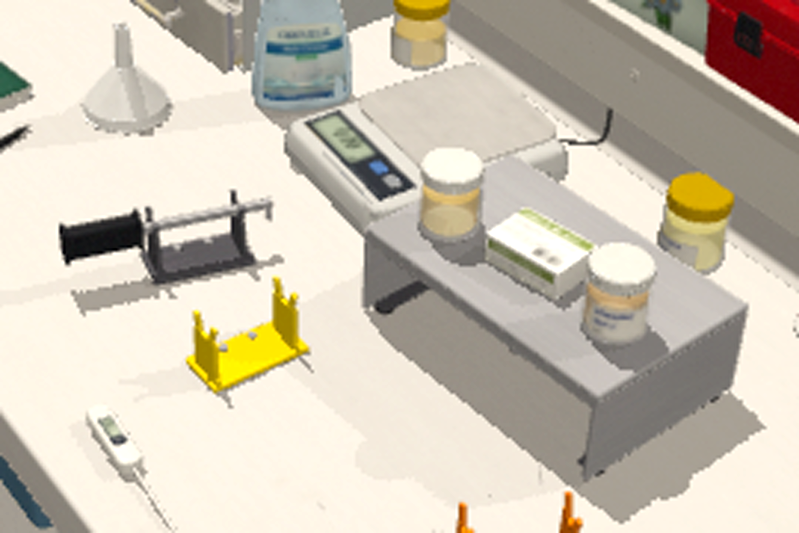

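View pics/scene0z.png

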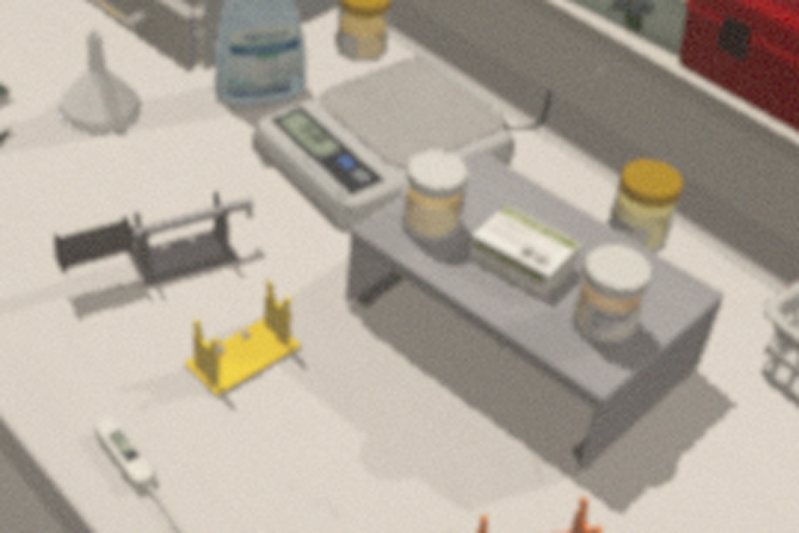

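```bash
python3 - <<'E'
from h import *
d=load('side0'); e=load('scene0')
P=lambda u,v,z,d=d,o=(235,165): plane(d,o[0]+u/2.96,o[1]+v/2.96,z)
S=lambda u,v,z: P(u,v,z,e,(235,155))
fl,fr,br,bl=P(366,231,.098),P(592,396,.098),P(747,305,.098),P(510,156,.098)
print('side',fl,fr,br,bl,np.linalg.norm(fl-fr),np.linalg.norm(br-fr))
print('yaw',np.arctan2(*(fl-fr)[[0,1]])*-1, np.arctan2(*(br-fr)[[1,0]]))
fl,fr,br,bl=S(352,233,.098),S(603,402,.098),S(720,293,.098),S(488,150,.098)
print('scene',fl,fr,br,bl,np.linalg.norm(fl-fr),np.linalg.norm(br-fr))
print('yaw',np.arctan2(*(fl-fr)[[0,1]])*-1, np.arctan2(*(br-fr)[[1,0]]))
# hook: bar axis z=.05 
for nm,f,pts in [('side',P,[(62,243),(142,228),(147,219),(268,203)]),('scene',S,[(58,250),(133,236),(140,228),(250,206)])]:
    q=[f(u,v,.05) for u,v in pts]; print(nm,np.round(q,4), np.arctan2(*(q[3]-q[0])[[1,0]]),np.linalg.norm(q[3]-q[0]))
E
```

```text
side [0.63035347 0.05044426 0.098     ] [ 0.65545209 -0.21745869  0.098     ] [ 0.8348535  -0.20381504  0.098     ] [0.80652288 0.07015701 0.098     ] 0.26907607567970604 0.1799194679137161
yaw 0.09341281973147753 0.07590484838060958
scene [0.6329569  0.05008041 0.098     ] [ 0.65935045 -0.22395104  0.098     ] [ 0.83761938 -0.20287121  0.098     ] [0.82110266 0.06216824 0.098     ] 0.2752995684092879 0.17951091927708784
yaw 0.09601957675433004 0.11770078790212517
side [[0.4264 0.2379 0.05  ]
 [0.4983 0.2174 0.05  ]
 [0.5089 0.2268 0.05  ]
 [0.6158 0.1861 0.05  ]] -0.26659819628343245 0.19629844215005776
scene [[0.4321 0.2388 0.05  ]
 [0.4999 0.2127 0.05  ]
 [0.5118 0.2182 0.05  ]
 [0.6169 0.1802 0.05  ]] -0.30752169848065847 0.1938421945924979
```

```bash
python3 - <<'E'
from h import *
from scipy.spatial.transform import Rotation as Ro
s=robot.read_state(); R=Ro.from_rotvec(s['tcp_rot']).as_matrix(); print(np.round(R,3))
d=load('wrist0'); c=-d['R'].T@d['t']; print('cam in tool',R.T@(c-s['position']),'view dir',R.T@d['R'][2], 'K',d['K'].tolist())
E
```

```text
[[ 0.236  0.972 -0.   ]
 [ 0.972 -0.236 -0.001]
 [-0.001 -0.    -1.   ]]
cam in tool [-0.00047571 -0.07435628 -0.16577201] view dir [-5.26508115e-04  2.68304391e-01  9.63334042e-01] K [[387.78889783751526, 0.0, 315.5565783677893], [0.0, 387.78889783751526, 239.45469563164914], [0.0, 0.0, 1.0]]
```

```bash
python3 -m handwheel '[{"grip":1,"delta_pos":[-35,47,-5],"angular":[0,0,0]},{"grip":1,"delta_pos":[-70,93,-10],"angular":[0,0,0]},{"grip":1,"delta_pos":[-105,140,-15],"angular":[0,0,0]},{"grip":1,"delta_pos":[-140,186,-20],"angular":[0,0,0]},{"grip":1,"delta_pos":[-175,233,-25],"angular":[0,0,0]},{"grip":1,"delta_pos":[-210,279,-30],"angular":[0,0,0]},{"grip":1,"delta_pos":[-245,326,-30],"angular":[0,0,0]},{"grip":1,"delta_pos":[-280,372,-30],"angular":[0,0,0]},{"grip":1,"delta_pos":[-315,419,-30],"angular":[0,0,0]},{"grip":1,"delta_pos":[-346,465,-30],"angular":[0,0,0]}]'
python3 - <<'E'
from h import *
d=snap('wrist','w1.png'); print(robot.read_state()['position'])
E
```

```text
t: 1.4
position: [0.5303, 0.2082, 0.2484]
tcp_rot: [2.469, 1.941, -0.001]
ft_force: [-0.7, 0.7, -0.5]
finger_gap: 0.0927
[0.53335981 0.20438908 0.24784109]
```

View pics/w1.png

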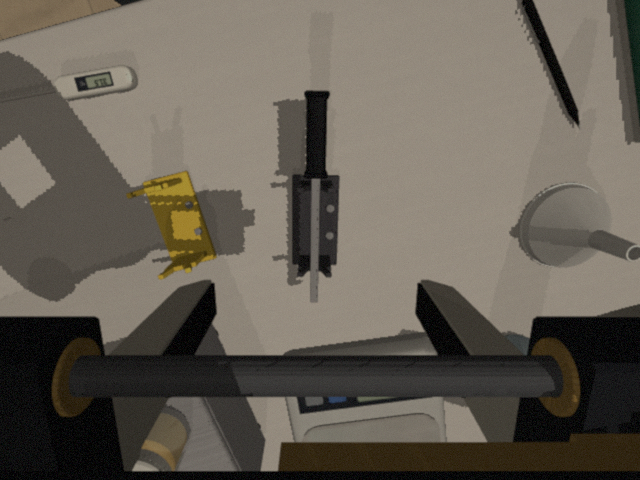

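```bash
python3 - <<'E'
from h import *
from scipy.spatial.transform import Rotation as Ro
d=load('w1'); g=d['frame'].astype(float)
s=robot.read_state()
hsv=cv2.cvtColor(d['frame'],cv2.COLOR_RGB2HSV)
# grip mask
m=((hsv[:,:,2]<40)).astype(np.uint8); m[:85]=0; m[180:]=0; m[:,:300]=0; m[:,335:]=0
for r in range(88,182,6):
    x=np.where(m[r])[0]; print(r,x.min() if len(x) else None,x.max() if len(x) else None,end=' | ')
b=((hsv[:,:,2]>95)).astype(np.uint8)
print()
for r in range(182,306,8): print(r,d['frame'][r,304:326,1])
a=plane(d,316.5,92,.065);c=plane(d,316,177,.065);e=plane(d,313.7,301,.054)
print(a,c,e,np.linalg.norm(a-c),np.linalg.norm(e[:2]-c[:2]),np.arctan2(*(e-a)[[1,0]]))
E
```

```text
88 None None | 94 305 328 | 100 307 325 | 106 307 325 | 112 307 325 | 118 307 325 | 124 307 325 | 130 307 325 | 136 307 325 | 142 307 325 | 148 306 324 | 154 307 324 | 160 306 324 | 166 306 324 | 172 305 325 | 178 300 326 | 
182 [ 21   0  23  16  17  20  25  68 106 107 102 105 105 106 108  92  47  15
  15  21  25  19]
190 [ 27  29  35  34  35  31  39  67  98 108 104 106 100  91  95  81  47  39
  32  33  25  24]
198 [ 42  34  43  45  43  48  53  72 100 108 104 103 104 104 102  76  52  44
  44  44  50  52]
206 [ 48  42  40  45  41  44  52  83  99 107 102 106 101  98  99  72  40  50
  49  41  43  33]
214 [ 44  39  40  45  41  43  57  83 101 103 103 102 103 101  92  62  45  46
  43  45  46  37]
222 [ 41  43  41  49  41  36  56  93 100 105 107 102 104 101  90  57  38  50
  45  42  46  42]
230 [ 47  43  45  45  47  36  58  92  96  99 106 106  99  97  90  64  45  42
  47  44  41  37]
238 [ 41  42  50  40  48  41  60  94 100 100 105  99 101  93  85  59  43  48
  42  44  45  40]
246 [ 48  45  46  40  45  43  63  93  96 104 106 106 103 102  79  50  46  47
  47  41  48  42]
254 [ 33  36  39  38  32  35  56  97 104 100 106 100 103  97  71  43  41  38
  45  33  44  41]
262 [ 15  21  20  27  14  25  58  97 104 102 102 101  89  92  59  23  19  18
  15   9  20  21]
270 [ 21  28  32  34  58  60  77  96 104 107 104  96  78  78  66  47  40  24
  19  16  21  23]
278 [136 142 136 137 141 131 111 104 105 104 103 108 101  96 114 136 137 139
 138 140 141 136]
286 [139 140 136 141 145 131 105  98 103 104 103  97  85 100 133 140 143 136
 143 137 143 139]
294 [145 140 140 142 141 133 107 100 103 103 105 101  99 102 132 137 137 139
 139 138 137 138]
302 [136 136 139 144 139 140 128 121 117 117 122 118 117 128 138 139 138 142
 137 141 142 140]
[0.42683186 0.23337279 0.065     ] [0.49613366 0.21618222 0.065     ] [0.61763204 0.1844171  0.054     ] 0.07140206954081206 0.12558216082384197 -0.2511628319593574
```

```bash
cat >> h.py <<'E'
from scipy.spatial.transform import Rotation as Ro
def st():
    s=robot.read_state(); R=Ro.from_rotvec(s['tcp_rot']).as_matrix(); return s,R
def goto(p,yaw=None):
    """tool-frame mm shift to world TCP p; yaw = wanted angle of tool y axis"""
    s,R=st(); d=R.T@(np.array(p)-s['position'])*1000
    y0=np.arctan2(R[1,1],R[0,1]); print('pos',np.round(s['position'],4),'yaw',round(y0,4),'f',np.round(s['ft_force'],2),'gap',round(s['finger_gap'],4),'t',round(s['t'],2))
    print('shift',np.round(d,1),'angz',None if yaw is None else round(-(yaw-y0),4)); print('tilt axis z',np.round(R[:,2],4))
E
python3 -c "
from h import *
goto([.461,.225,.12],-.25);goto([.461,.225,.032],-.25)"
```

```text
pos [0.5334 0.2044 0.2478] yaw -0.2405 f [ 1.1  -3.69 -0.76] gap 0.0925 t 1.45
shift [  3.1 -75.3 127.8] angz 0.0095
tilt axis z [ 3.0e-04 -2.8e-03 -1.0e+00]
pos [0.5334 0.2044 0.2478] yaw -0.2405 f [ 1.1  -3.69 -0.76] gap 0.0925 t 1.45
shift [  3.3 -75.4 215.8] angz 0.0095
tilt axis z [ 3.0e-04 -2.8e-03 -1.0e+00]
```

```bash
python3 -m handwheel '[{"grip":1,"delta_pos":[1,-38,50],"angular":[0,0,0.01]},{"grip":1,"delta_pos":[3,-75,90],"angular":[0,0,0.01]},{"grip":1,"delta_pos":[3,-75,130],"angular":[0,0,0.01]},{"grip":1,"delta_pos":[3,-75,150],"angular":[0,0,0.01]},{"grip":1,"delta_pos":[3,-75,150],"angular":[0,0,0.01]},{"grip":1,"delta_pos":[3,-75,150],"angular":[0,0,0.01]}]'
python3 - <<'E'
from h import *
d=snap('wrist','w2.png'); goto([.461,.225,.032],-.25)
E
```

```text
t: 2.2
position: [0.4621, 0.2249, 0.0992]
tcp_rot: [2.48, 1.924, 0.0]
ft_force: [-0.5, -0.2, 0.1]
finger_gap: 0.0932
pos [0.4622 0.225  0.0993] yaw -0.2508 f [ 0.1  -0.76 -0.66] gap 0.0927 t 2.25
shift [-0.2 -1.3 67.3] angz -0.0008
tilt axis z [ 0.002 -0.002 -1.   ]
```

View pics/w2.png

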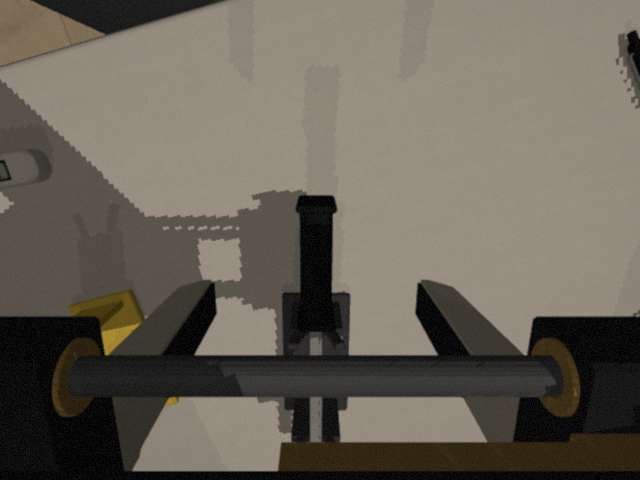

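The grip sits centred between the fingers at about (316,255). I'll go down and close.

```bash
python3 -m handwheel '[{"grip":1,"delta_pos":[0,-1,35],"angular":[0,0,0]},{"grip":1,"delta_pos":[0,-1,67],"angular":[0,0,0]},{"grip":1,"delta_pos":[0,-1,67],"angular":[0,0,0]},{"grip":0,"delta_pos":[0,-1,67],"angular":[0,0,0]},{"grip":0,"delta_pos":[0,-1,67],"angular":[0,0,0]},{"grip":0,"delta_pos":[0,-1,67],"angular":[0,0,0]},{"grip":0,"delta_pos":[0,-1,67],"angular":[0,0,0]},{"grip":0,"delta_pos":[0,-1,67],"angular":[0,0,0]},{"grip":0,"delta_pos":[0,-1,67],"angular":[0,0,0]}]'
python3 - <<'E'
from h import *
d=snap('wrist','w3.png'); goto([.461,.225,.032],-.25)
E
```

```text
t: 3.38
position: [0.4614, 0.2251, 0.0323]
tcp_rot: [2.48, 1.924, 0.001]
ft_force: [0.6, 0.9, -0.0]
finger_gap: 0.0374
pos [0.4613 0.2251 0.0323] yaw -0.2508 f [-0.17 -0.01 -0.17] gap 0.0333 t 3.42
shift [-0.1 -0.3  0.3] angz -0.0008
tilt axis z [ 0.0019 -0.0021 -1.    ]
```

View pics/w3.png

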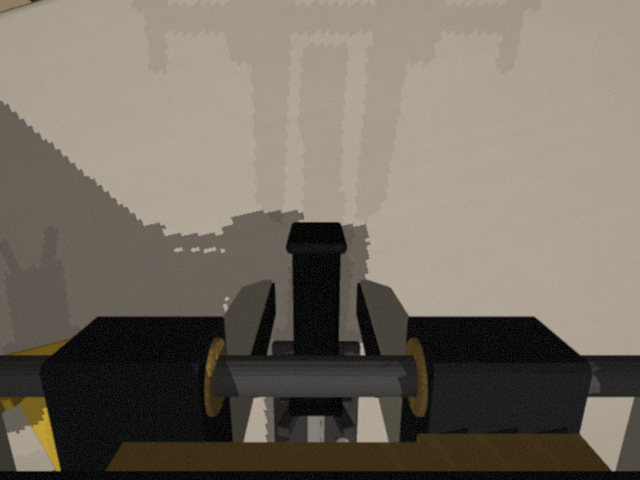

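Fingers are still closing (about 33 mm gap). I'll let them finish.

```bash
python3 -m handwheel '[{"grip":0,"delta_pos":[0,0,0],"angular":[0,0,0]},{"grip":0,"delta_pos":[0,0,0],"angular":[0,0,0]},{"grip":0,"delta_pos":[0,0,0],"angular":[0,0,0]},{"grip":0,"delta_pos":[0,0,0],"angular":[0,0,0]},{"grip":0,"delta_pos":[0,0,0],"angular":[0,0,0]}]'
python3 -c "
from h import *
goto([.461,.225,.032],-.25)"
```

```text
t: 4.05
position: [0.4613, 0.225, 0.0323]
tcp_rot: [2.48, 1.925, 0.0]
ft_force: [-0.3, -0.1, -0.8]
finger_gap: 0.0177
pos [0.4613 0.225  0.0323] yaw -0.2507 f [-0.33 -0.07 -0.77] gap 0.0177 t 4.05
shift [-0.1 -0.3  0.3] angz -0.0007
tilt axis z [ 0.0019 -0.0021 -1.    ]
```

```bash
python3 - <<'E'
from h import *
d=load('side0')
P=lambda u,v,z: plane(d,235+u/2.96,165+v/2.96,z)[:2].round(3)
print('yellow',P(187,368,0),P(222,390,0),P(308,350,0),P(275,325,0),'therm',P(90,410,0.01),P(135,475,.01),P(172,528,0))
print('funnel',P(127,115,0),'jarL',P(455,232,.098),'jarR',P(616,330,.098), 'orange',plane(d,388,362,0),plane(d,434,362,0))
C=np.array([.734,-.0765]);a=.095
ux=np.array([np.cos(a),np.sin(a)]);uy=np.array([-ux[1],ux[0]])
p=C-.30*ux+.062*uy; print(p)
goto([*p,.095],a)
E
```

```text
yellow [0.462 0.079] [0.473 0.038] [0.563 0.04 ] [0.558 0.085] therm [0.361 0.068] [ 0.355 -0.019] [ 0.355 -0.077]
funnel [0.612 0.455] jarL [0.694 0.007] jarR [ 0.724 -0.168] orange [ 0.5065157  -0.24400263  0.        ] [ 0.59349685 -0.30090549  0.        ]
[ 0.42947159 -0.04323672]
pos [0.4613 0.225  0.0323] yaw -0.2507 f [-0.33 -0.07 -0.77] gap 0.0177 t 4.05
shift [-267.9   35.9  -62.2] angz -0.3457
tilt axis z [ 0.0019 -0.0021 -1.    ]
```

```bash
python3 -m handwheel '[{"grip":0,"delta_pos":[0,0,-20],"angular":[0,0,0]},{"grip":0,"delta_pos":[0,0,-45],"angular":[0,0,0]},{"grip":0,"delta_pos":[0,0,-70],"angular":[0,0,0]},{"grip":0,"delta_pos":[0,0,-80],"angular":[0,0,0]},{"grip":0,"delta_pos":[-45,5,-85],"angular":[0,0,-0.06]},{"grip":0,"delta_pos":[-90,12,-85],"angular":[0,0,-0.12]},{"grip":0,"delta_pos":[-135,18,-85],"angular":[0,0,-0.18]},{"grip":0,"delta_pos":[-180,24,-85],"angular":[0,0,-0.24]},{"grip":0,"delta_pos":[-225,30,-85],"angular":[0,0,-0.30]},{"grip":0,"delta_pos":[-268,36,-85],"angular":[0,0,-0.346]}]'
python3 - <<'E'
from h import *
d=snap('side','s4.png'); d=snap('wrist','w4.png');goto([.4295,-.0432,.0323],.095)
E
```

```text
t: 5.3
position: [0.429, -0.0447, 0.118]
tcp_rot: [2.109, 2.324, -0.0]
ft_force: [0.8, 0.8, 0.1]
finger_gap: 0.0175
pos [ 0.4289 -0.0462  0.118 ] yaw 0.0931 f [ 0.3  -0.19 -0.92] gap 0.0176 t 5.4
shift [ 3.2  0.7 85.6] angz -0.0019
tilt axis z [ 0.0019 -0.0028 -1.    ]
```

View pics/s4.png

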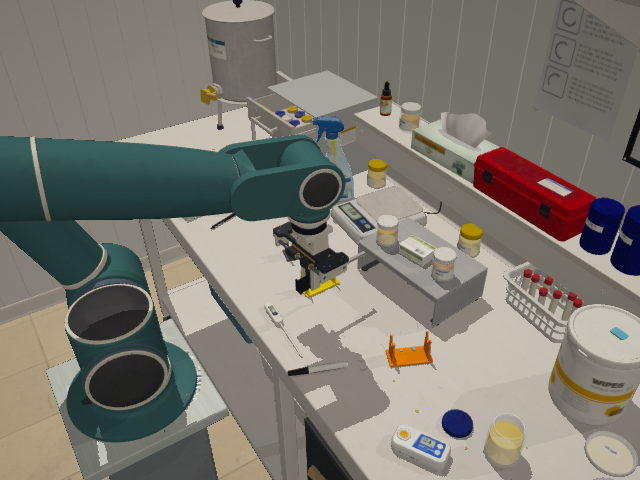

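View pics/w4.png

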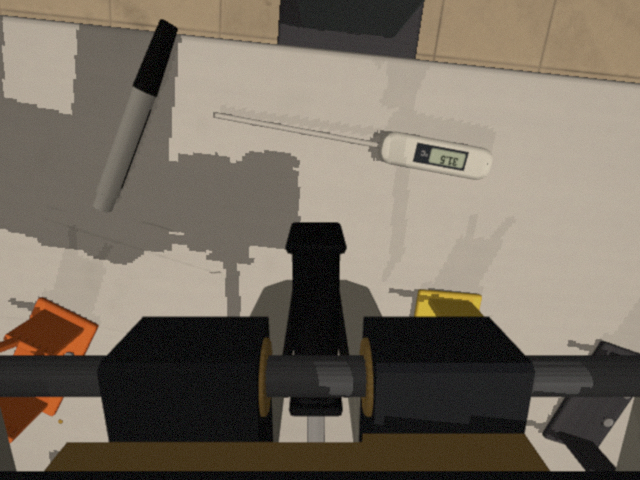

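```bash
python3 - <<'E'
from h import *
im=cv2.imread('pics/s4.png')[215:365,270:470]
cv2.imwrite('pics/s4z.png',cv2.convertScaleAbs(cv2.resize(im,None,fx=4,fy=4,interpolation=cv2.INTER_CUBIC),alpha=1.4))
d=load('s4')
# expected tip/bar
a=.093;u=np.array([np.cos(a),np.sin(a),0]);o=np.array([.4289,-.0462,.1357])
for x in (37,100,160): print(x,(proj(d,o+u*x/1000)-[270,215])*4)
print((proj(d,o+u*.16-[0,0,.02])-[270,215])*4)
E
```

```text
37 [217.12715426 237.69979699]
100 [300.96390936 194.46621224]
160 [377.50151677 154.9967083 ]
[376.4330412  180.64664128]
```

View pics/s4z.png

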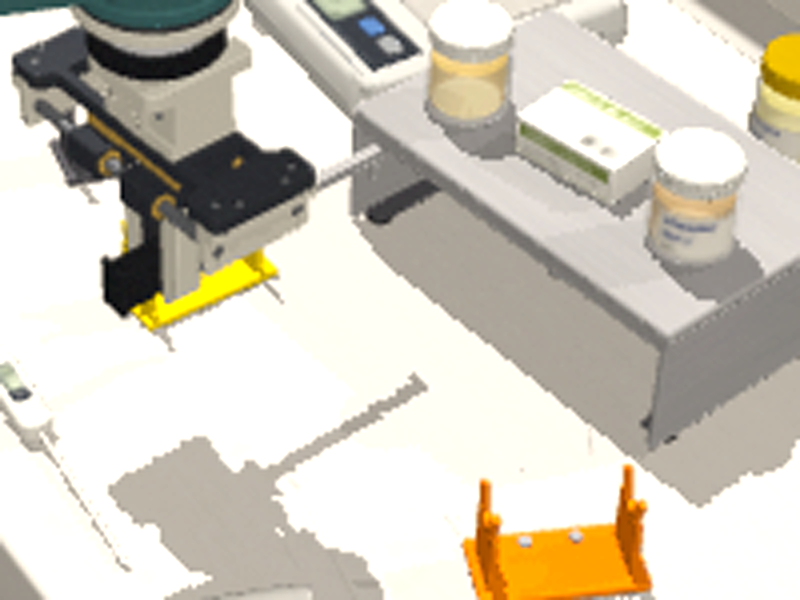

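```bash
python3 - <<'E'
from h import *
d=load('s4')
P=lambda u,v,z: plane(d,270+u/4,215+v/4,z)
fl=P(354,115,.098);fr=P(668,340,.098);frb=P(652,447,0);flb=P(354,213,0)
print(fl,fr,frb,flb,np.linalg.norm(fl-fr),np.linalg.norm(flb-frb))
print(np.arctan2(-(fl-fr)[0],(fl-fr)[1]),np.arctan2(-(flb-frb)[0],(flb-frb)[1]))
# where predicted corners are in this picture
C=np.array([.734,-.0765,0]);a=.095;ux=np.array([np.cos(a),np.sin(a),0]);uy=np.array([-ux[1],ux[0],0])
for x,y,z in [(-90,140,98),(-90,-140,98),(90,-140,98),(90,140,98),(-90,-140,0),(-90,140,0),(-90,-140,82)]:
    print(x,y,z,((proj(d,C+ux*x/1e3+uy*y/1e3+[0,0,z/1e3])-[270,215])*4).round(0))
E
```

```text
[0.62830334 0.04820787 0.098     ] [ 0.65657839 -0.22307508  0.098     ] [ 0.66464125 -0.21522144  0.        ] [0.64133335 0.06214258 0.        ] 0.27275248856769424 0.27834161115323874
0.1038521865556261 0.08383664203934699
-90 140 98 [352. 109.]
-90 -140 98 [671. 341.]
90 -140 98 [876. 214.]
90 140 98 [552.   8.]
-90 -140 0 [653. 461.]
-90 140 0 [348. 225.]
-90 -140 82 [668. 361.]
```

```bash
python3 -m handwheel '[{"grip":0,"delta_pos":[2,1,30],"angular":[0,0,-0.002]},{"grip":0,"delta_pos":[3,1,60],"angular":[0,0,-0.002]},{"grip":0,"delta_pos":[3,1,80],"angular":[0,0,-0.002]},{"grip":0,"delta_pos":[3,1,85],"angular":[0,0,-0.002]},{"grip":0,"delta_pos":[3,1,85],"angular":[0,0,-0.002]},{"grip":0,"delta_pos":[3,1,85],"angular":[0,0,-0.002]}]'
python3 - <<'E'
from h import *
d=snap('scene','c5.png'); d=snap('side','s5.png')
im=np.hstack([cv2.resize(cv2.imread('pics/'+n)[v:v+150,u:u+100],None,fx=4,fy=4) for n,u,v in [('s5.png',310,215),('c5.png',310,205)]])
cv2.imwrite('pics/z5.png',im); goto([.4295,-.0432,.0323],.095)
E
```

```text
t: 6.15
position: [0.4303, -0.0433, 0.0339]
tcp_rot: [2.11, 2.321, -0.0]
ft_force: [-0.6, -0.5, -0.1]
finger_gap: 0.0174
pos [ 0.4302 -0.0434  0.0337] yaw 0.0951 f [ 0.78  0.22 -0.9 ] gap 0.0178 t 6.25
shift [ 0.3 -0.7  1.4] angz 0.0001
tilt axis z [ 0.003 -0.003 -1.   ]
```

View pics/z5.png

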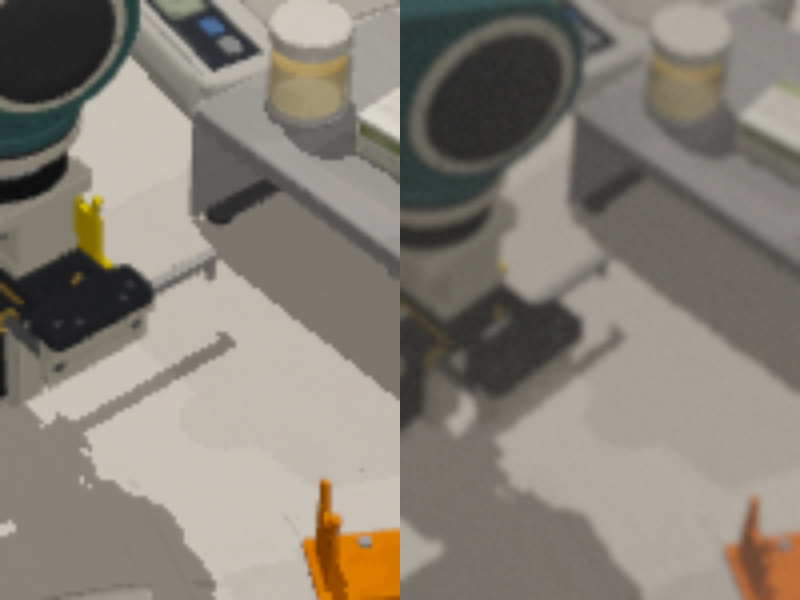

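```bash
python3 -m handwheel '[{"grip":0,"delta_pos":[0,25,2],"angular":[0,0,0]},{"grip":0,"delta_pos":[0,50,2],"angular":[0,0,0]},{"grip":0,"delta_pos":[0,75,2],"angular":[0,0,0]},{"grip":0,"delta_pos":[0,90,2],"angular":[0,0,0]},{"grip":0,"delta_pos":[0,96,2],"angular":[0,0,0]},{"grip":0,"delta_pos":[0,96,2],"angular":[0,0,0]},{"grip":0,"delta_pos":[0,96,2],"angular":[0,0,0]}]'
cat >> h.py <<'E'
C=np.array([.734,-.0765]);YA=.095
ux=np.array([np.cos(YA),np.sin(YA)]);uy=np.array([-ux[1],ux[0]])
def feel(n=3):
    F=[];T=[]
    for i in range(n):
        imaging.read_camera('wrist'); s,R=st(); F.append(s['ft_force']);T.append(s['torque'])
    F=np.array(F);m=F.mean(0);T=np.mean(T,0); p=s['position']; y0=np.arctan2(R[1,1],R[0,1]); ax=R[:2,1]/np.linalg.norm(R[:2,1])
    tip=p[:2]+.16*ax-C; print('t %.2f'%s['t'],'pos',p.round(4),'yaw',y0.round(4),'F riser',(m[:2]@ux).round(2),(m[:2]@uy).round(2),m[2].round(2),'T',T.round(3),'tip riser',(tip@ux*1000).round(1),(tip@uy*1000).round(1),'tipz',round((p[2]+.0177-.02)*1000,1),'gap',round(s['finger_gap'],4))
E
python3 -c "
from h import *
feel(6)"
```

```text
t: 7.12
position: [0.5253, -0.0343, 0.032]
tcp_rot: [2.111, 2.321, -0.0]
ft_force: [0.0, -0.3, -1.1]
finger_gap: 0.0179
t 7.42 pos [ 0.5256 -0.0343  0.032 ] yaw 0.0951 F riser 0.23 0.22 -0.71 T [0.017 0.056 0.004] tip riser -43.4 61.8 tipz 29.7 gap 0.0175
```

```bash
python3 -m handwheel '[{"grip":0,"delta_pos":[0,4,0],"angular":[0,0,0]},{"grip":0,"delta_pos":[0,8,0],"angular":[0,0,0]},{"grip":0,"delta_pos":[0,8,0],"angular":[0,0,0]}]'
python3 -c "
from h import *
feel(3)"
python3 -m handwheel '[{"grip":0,"delta_pos":[0,2,0],"angular":[0,0,0]},{"grip":0,"delta_pos":[0,4,0],"angular":[0,0,0]},{"grip":0,"delta_pos":[0,4,0],"angular":[0,0,0]}]'
python3 -c "
from h import *
feel(3)"
```

```text
t: 7.8
position: [0.5339, -0.0335, 0.032]
tcp_rot: [2.11, 2.321, -0.0]
ft_force: [-0.1, -0.2, -0.7]
finger_gap: 0.018
t 7.95 pos [ 0.5336 -0.0335  0.032 ] yaw 0.095 F riser -0.23 -0.21 -0.64 T [ 0.051  0.085 -0.022] tip riser -35.4 61.8 tipz 29.7 gap 0.0182
t: 8.32
position: [0.5377, -0.0331, 0.032]
tcp_rot: [2.11, 2.321, -0.0]
ft_force: [0.6, -0.3, -1.4]
finger_gap: 0.0179
t 8.47 pos [ 0.5375 -0.0332  0.032 ] yaw 0.0951 F riser -0.07 0.06 -1.24 T [0.018 0.093 0.016] tip riser -31.5 61.8 tipz 29.7 gap 0.0179
```

```bash
python3 -m handwheel '[{"grip":0,"delta_pos":[0,1.5,0],"angular":[0,0,0]},{"grip":0,"delta_pos":[0,3,0],"angular":[0,0,0]},{"grip":0,"delta_pos":[0,3,0],"angular":[0,0,0]}]'
python3 -c "
from h import *
feel(3)"
```

```text
t: 8.85
position: [0.5406, -0.0329, 0.032]
tcp_rot: [2.111, 2.321, -0.0]
ft_force: [-0.6, 0.3, -0.7]
finger_gap: 0.0179
t 9.00 pos [ 0.5405 -0.0329  0.0319] yaw 0.095 F riser -0.7 -0.33 -0.57 T [0.031 0.067 0.015] tip riser -28.5 61.8 tipz 29.6 gap 0.0182
```

```bash
python3 -m handwheel '[{"grip":0,"delta_pos":[0,1.5,0],"angular":[0,0,0]},{"grip":0,"delta_pos":[0,3,0],"angular":[0,0,0]},{"grip":0,"delta_pos":[0,3,0],"angular":[0,0,0]}]'
python3 -c "
from h import *
feel(3)"
```

```text
t: 9.38
position: [0.5436, -0.0326, 0.032]
tcp_rot: [2.11, 2.321, -0.001]
ft_force: [0.2, -0.1, -1.1]
finger_gap: 0.0177
t 9.53 pos [ 0.5435 -0.0326  0.032 ] yaw 0.0951 F riser -0.21 0.47 -1.03 T [0.001 0.059 0.001] tip riser -25.5 61.8 tipz 29.7 gap 0.0179
```

```bash
python3 -m handwheel '[{"grip":0,"delta_pos":[0,1.5,0],"angular":[0,0,0]},{"grip":0,"delta_pos":[0,3,0],"angular":[0,0,0]},{"grip":0,"delta_pos":[0,3,0],"angular":[0,0,0]}]'
python3 -c "
from h import *
feel(3)"
```

```text
t: 9.9
position: [0.5465, -0.0323, 0.032]
tcp_rot: [2.111, 2.322, -0.001]
ft_force: [-0.3, -0.1, -1.1]
finger_gap: 0.0181
t 10.05 pos [ 0.5464 -0.0323  0.032 ] yaw 0.0951 F riser -0.21 0.15 -0.15 T [0.01  0.052 0.007] tip riser -22.5 61.8 tipz 29.7 gap 0.0181
```

```bash
python3 -m handwheel '[{"grip":0,"delta_pos":[0,1.5,0],"angular":[0,0,0]},{"grip":0,"delta_pos":[0,3,0],"angular":[0,0,0]},{"grip":0,"delta_pos":[0,3,0],"angular":[0,0,0]}]'
python3 -c "
from h import *
feel(3)"
```

```text
t: 10.42
position: [0.5495, -0.032, 0.0319]
tcp_rot: [2.111, 2.322, -0.001]
ft_force: [-0.8, -0.1, -1.1]
finger_gap: 0.0181
t 10.57 pos [ 0.5494 -0.032   0.0319] yaw 0.0951 F riser 0.5 0.05 -0.97 T [0.006 0.041 0.002] tip riser -19.6 61.8 tipz 29.6 gap 0.0178
```

```bash
python3 -m handwheel '[{"grip":0,"delta_pos":[0,1.5,0],"angular":[0,0,0]},{"grip":0,"delta_pos":[0,3,0],"angular":[0,0,0]},{"grip":0,"delta_pos":[0,3,0],"angular":[0,0,0]}]'
python3 -c "
from h import *
feel(3)"
```

```text
t: 10.95
position: [0.5525, -0.0317, 0.0319]
tcp_rot: [2.111, 2.322, -0.001]
ft_force: [-0.3, -0.3, -1.5]
finger_gap: 0.0179
t 11.10 pos [ 0.5523 -0.0317  0.0319] yaw 0.0952 F riser -0.15 0.24 -0.7 T [ 0.019  0.094 -0.013] tip riser -16.6 61.9 tipz 29.6 gap 0.0179
```

```bash
python3 -m handwheel '[{"grip":0,"delta_pos":[0,1,0],"angular":[0,0,0]},{"grip":0,"delta_pos":[0,2,0],"angular":[0,0,0]},{"grip":0,"delta_pos":[0,2,0],"angular":[0,0,0]}]'
python3 -c "
from h import *
feel(3)"
```

```text
t: 11.48
position: [0.5544, -0.0315, 0.032]
tcp_rot: [2.111, 2.322, -0.001]
ft_force: [-0.4, -0.4, -1.0]
finger_gap: 0.0178
t 11.62 pos [ 0.5543 -0.0315  0.0319] yaw 0.0952 F riser -0.31 0.08 -0.56 T [-0.001  0.091  0.009] tip riser -14.6 61.9 tipz 29.6 gap 0.0177
```

```bash
python3 -m handwheel '[{"grip":0,"delta_pos":[0,1,0],"angular":[0,0,0]},{"grip":0,"delta_pos":[0,2,0],"angular":[0,0,0]},{"grip":0,"delta_pos":[0,2,0],"angular":[0,0,0]}]'
python3 -c "
from h import *
feel(3)"
```

```text
t: 12.0
position: [0.5563, -0.0313, 0.0318]
tcp_rot: [2.111, 2.322, -0.001]
ft_force: [-1.9, -0.1, -0.6]
finger_gap: 0.0179
t 12.15 pos [ 0.5563 -0.0313  0.0319] yaw 0.0951 F riser -1.77 -0.35 -0.04 T [ 0.005  0.358 -0.002] tip riser -12.6 61.9 tipz 29.6 gap 0.0182
```

```bash
python3 -m handwheel '[{"grip":0,"delta_pos":[0,1,0],"angular":[0,0,0]},{"grip":0,"delta_pos":[0,2,0],"angular":[0,0,0]},{"grip":0,"delta_pos":[0,2,0],"angular":[0,0,0]}]'
python3 -c "
from h import *
feel(3)"
```

```text
t: 12.52
position: [0.5584, -0.0311, 0.0319]
tcp_rot: [2.111, 2.322, -0.001]
ft_force: [-1.8, -0.9, -0.7]
finger_gap: 0.0179
t 12.68 pos [ 0.5584 -0.0311  0.0319] yaw 0.0952 F riser -0.93 -0.2 -1.03 T [-0.013  0.256 -0.035] tip riser -10.5 61.8 tipz 29.6 gap 0.0179
```

```bash
python3 -m handwheel '[{"grip":0,"delta_pos":[0,-10,0],"angular":[0,0,0]},{"grip":0,"delta_pos":[0,-19,0],"angular":[0,0,0]},{"grip":0,"delta_pos":[-3,-19,0],"angular":[0,0,0]},{"grip":0,"delta_pos":[-6,-19,0],"angular":[0,0,0]},{"grip":0,"delta_pos":[-6,-19,0],"angular":[0,0,0]}]'
python3 -c "
from h import *
feel(2)"
```

```text
t: 13.3
position: [0.5403, -0.0392, 0.032]
tcp_rot: [2.111, 2.321, -0.0]
ft_force: [0.6, -0.6, -0.7]
finger_gap: 0.0175
t 13.40 pos [ 0.5402 -0.039   0.0318] yaw 0.095 F riser -0.55 0.45 -0.9 T [ 0.032  0.068 -0.   ] tip riser -29.4 55.7 tipz 29.5 gap 0.0178
```

```bash
python3 -m handwheel '[{"grip":0,"delta_pos":[-2,0,0],"angular":[0,0,0]},{"grip":0,"delta_pos":[-4,0,0],"angular":[0,0,0]},{"grip":0,"delta_pos":[-4,0,0],"angular":[0,0,0]}]'
python3 -c "
from h import *
feel(2)"
```

```text
t: 13.78
position: [0.5406, -0.0431, 0.0318]
tcp_rot: [2.111, 2.321, -0.001]
ft_force: [0.5, -0.4, -0.1]
finger_gap: 0.0178
t 13.88 pos [ 0.5405 -0.043   0.0318] yaw 0.0949 F riser 0.16 -0.43 -0.63 T [0.041 0.046 0.025] tip riser -29.4 51.7 tipz 29.5 gap 0.0181
```

```bash
python3 -m handwheel '[{"grip":0,"delta_pos":[-2,0,0],"angular":[0,0,0]},{"grip":0,"delta_pos":[-4,0,0],"angular":[0,0,0]},{"grip":0,"delta_pos":[-4,0,0],"angular":[0,0,0]}]'
python3 -c "
from h import *
feel(2)"
```

```text
t: 14.25
position: [0.541, -0.0471, 0.0319]
tcp_rot: [2.111, 2.321, -0.0]
ft_force: [-0.4, -0.6, -0.2]
finger_gap: 0.0181
t 14.35 pos [ 0.5409 -0.047   0.0319] yaw 0.0949 F riser 0.09 -0.13 -0.67 T [ 0.004  0.029 -0.048] tip riser -29.4 47.7 tipz 29.6 gap 0.0176
```

```bash
python3 -m handwheel '[{"grip":0,"delta_pos":[-2,0,0],"angular":[0,0,0]},{"grip":0,"delta_pos":[-4,0,0],"angular":[0,0,0]},{"grip":0,"delta_pos":[-4,0,0],"angular":[0,0,0]}]'
python3 -c "
from h import *
feel(2)"
```

```text
t: 14.72
position: [0.5413, -0.0511, 0.0319]
tcp_rot: [2.111, 2.321, -0.001]
ft_force: [0.4, -0.1, -1.1]
finger_gap: 0.0179
t 14.82 pos [ 0.5413 -0.051   0.0318] yaw 0.0947 F riser 0.24 0.29 -0.78 T [0.056 0.079 0.   ] tip riser -29.4 43.6 tipz 29.5 gap 0.0179
```

```bash
python3 -m handwheel '[{"grip":0,"delta_pos":[-2,0,0],"angular":[0,0,0]},{"grip":0,"delta_pos":[-4,0,0],"angular":[0,0,0]},{"grip":0,"delta_pos":[-4,0,0],"angular":[0,0,0]}]'
python3 -c "
from h import *
feel(2)"
```

```text
t: 15.2
position: [0.5417, -0.0552, 0.0318]
tcp_rot: [2.111, 2.321, -0.0]
ft_force: [-0.1, -0.0, -1.5]
finger_gap: 0.018
t 15.30 pos [ 0.5417 -0.055   0.0318] yaw 0.0946 F riser 0.02 -0.23 -0.37 T [ 0.014  0.074 -0.032] tip riser -29.4 39.6 tipz 29.5 gap 0.0178
```

```bash
python3 -m handwheel '[{"grip":0,"delta_pos":[-2,0,0],"angular":[0,0,0]},{"grip":0,"delta_pos":[-4,0,0],"angular":[0,0,0]},{"grip":0,"delta_pos":[-4,0,0],"angular":[0,0,0]}]'
python3 -c "
from h import *
feel(2)"
```

```text
t: 15.68
position: [0.5421, -0.0592, 0.0319]
tcp_rot: [2.111, 2.321, -0.001]
ft_force: [1.0, -0.0, -0.5]
finger_gap: 0.0178
t 15.78 pos [ 0.5421 -0.059   0.0319] yaw 0.0945 F riser 0.01 0.57 -0.73 T [0.029 0.056 0.044] tip riser -29.4 35.5 tipz 29.6 gap 0.0179
```

```bash
python3 -m handwheel '[{"grip":0,"delta_pos":[-2,0,0],"angular":[0,0,0]},{"grip":0,"delta_pos":[-4,0,0],"angular":[0,0,0]},{"grip":0,"delta_pos":[-4,0,0],"angular":[0,0,0]}]'
python3 -c "
from h import *
feel(2)"
```

```text
t: 16.15
position: [0.5424, -0.0632, 0.0319]
tcp_rot: [2.112, 2.321, -0.001]
ft_force: [-0.6, -0.2, -0.4]
finger_gap: 0.018
t 16.25 pos [ 0.5424 -0.063   0.0319] yaw 0.0944 F riser -0.03 0.18 -1.26 T [ 0.024  0.056 -0.002] tip riser -29.4 31.5 tipz 29.6 gap 0.0174
```

```bash
python3 -m handwheel '[{"grip":0,"delta_pos":[-2,0,0],"angular":[0,0,0]},{"grip":0,"delta_pos":[-4,0,0],"angular":[0,0,0]},{"grip":0,"delta_pos":[-4,0,0],"angular":[0,0,0]}]'
python3 -c "
from h import *
feel(2)"
```

```text
t: 16.62
position: [0.5428, -0.0672, 0.0319]
tcp_rot: [2.112, 2.321, -0.001]
ft_force: [0.7, -0.3, -1.5]
finger_gap: 0.0177
t 16.73 pos [ 0.5428 -0.0671  0.0319] yaw 0.0943 F riser 0.11 -0.26 -0.57 T [0.001 0.049 0.013] tip riser -29.4 27.4 tipz 29.6 gap 0.0178
```

```bash
python3 -m handwheel '[{"grip":0,"delta_pos":[-2,0,0],"angular":[0,0,0]},{"grip":0,"delta_pos":[-4,0,0],"angular":[0,0,0]},{"grip":0,"delta_pos":[-4,0,0],"angular":[0,0,0]}]'
python3 -c "
from h import *
feel(2)"
```

```text
t: 17.1
position: [0.5432, -0.0712, 0.0319]
tcp_rot: [2.112, 2.321, -0.001]
ft_force: [0.2, 0.5, -1.1]
finger_gap: 0.0176
t 17.20 pos [ 0.5432 -0.0711  0.0319] yaw 0.0942 F riser 0.37 -0.25 -1.37 T [0.019 0.06  0.03 ] tip riser -29.5 23.4 tipz 29.6 gap 0.0177
```

```bash
python3 -m handwheel '[{"grip":0,"delta_pos":[-2,0,0],"angular":[0,0,0]},{"grip":0,"delta_pos":[-4,0,0],"angular":[0,0,0]},{"grip":0,"delta_pos":[-4,0,0],"angular":[0,0,0]}]'
python3 -c "
from h import *
feel(2)"
```

```text
t: 17.58
position: [0.5436, -0.0752, 0.0319]
tcp_rot: [2.112, 2.321, -0.001]
ft_force: [-0.1, 0.7, -0.1]
finger_gap: 0.0181
t 17.68 pos [ 0.5435 -0.0751  0.0319] yaw 0.0941 F riser 0.63 -0.37 -0.69 T [0.029 0.054 0.007] tip riser -29.5 19.3 tipz 29.6 gap 0.0177
```

```bash
python3 -m handwheel '[{"grip":0,"delta_pos":[-2,0,0],"angular":[0,0,0]},{"grip":0,"delta_pos":[-4,0,0],"angular":[0,0,0]},{"grip":0,"delta_pos":[-4,0,0],"angular":[0,0,0]}]'
python3 -c "
from h import *
feel(2)"
```

```text
t: 18.05
position: [0.5439, -0.0792, 0.0319]
tcp_rot: [2.112, 2.32, -0.0]
ft_force: [0.6, -0.3, -0.2]
finger_gap: 0.0181
t 18.15 pos [ 0.5439 -0.0791  0.0319] yaw 0.094 F riser -0.13 -0.11 -1.01 T [0.075 0.077 0.006] tip riser -29.5 15.3 tipz 29.6 gap 0.0179
```

```bash
python3 -m handwheel '[{"grip":0,"delta_pos":[-2,0,0],"angular":[0,0,0]},{"grip":0,"delta_pos":[-4,0,0],"angular":[0,0,0]},{"grip":0,"delta_pos":[-4,0,0],"angular":[0,0,0]}]'
python3 -c "
from h import *
feel(2)"
```

```text
t: 18.52
position: [0.5443, -0.0833, 0.0319]
tcp_rot: [2.112, 2.32, -0.001]
ft_force: [-0.3, 0.7, -1.0]
finger_gap: 0.0179
t 18.62 pos [ 0.5443 -0.0831  0.0319] yaw 0.0939 F riser 0.5 -0.01 -0.53 T [0.017 0.057 0.032] tip riser -29.5 11.2 tipz 29.6 gap 0.0176
```

```bash
python3 -m handwheel '[{"grip":0,"delta_pos":[-2,0,0],"angular":[0,0,0]},{"grip":0,"delta_pos":[-4,0,0],"angular":[0,0,0]},{"grip":0,"delta_pos":[-4,0,0],"angular":[0,0,0]}]'
python3 -c "
from h import *
feel(2)"
```

```text
t: 19.0
position: [0.5446, -0.087, 0.0318]
tcp_rot: [2.112, 2.321, -0.0]
ft_force: [-0.6, 2.9, 0.1]
finger_gap: 0.0181
t 19.10 pos [ 0.5446 -0.087   0.0318] yaw 0.0941 F riser 0.1 3.29 -0.22 T [0.601 0.119 0.519] tip riser -29.5 7.4 tipz 29.5 gap 0.0178
```

```bash
python3 -m handwheel '[{"grip":0,"delta_pos":[4,0,0],"angular":[0,0,0]},{"grip":0,"delta_pos":[4,0,-7],"angular":[0,0,0]},{"grip":0,"delta_pos":[4,0,-13],"angular":[0,0,0]},{"grip":0,"delta_pos":[-4,0,-13],"angular":[0,0,0]},{"grip":0,"delta_pos":[-12,0,-13],"angular":[0,0,0]},{"grip":0,"delta_pos":[-16,0,-13],"angular":[0,0,0]},{"grip":0,"delta_pos":[-16,0,-13],"angular":[0,0,0]}]'
python3 -c "
from h import *
feel(3)"
```

```text
t: 19.98
position: [0.546, -0.1033, 0.0447]
tcp_rot: [2.113, 2.32, -0.001]
ft_force: [-0.6, 0.3, -0.1]
finger_gap: 0.018
t 20.12 pos [ 0.546  -0.1028  0.0448] yaw 0.0941 F riser 0.14 0.28 -0.68 T [ 0.016  0.059 -0.012] tip riser -29.6 -8.5 tipz 42.5 gap 0.0183
```

```bash
python3 -m handwheel '[{"grip":0,"delta_pos":[0,0,3],"angular":[0,0,0]},{"grip":0,"delta_pos":[0,0,5],"angular":[0,0,0]},{"grip":0,"delta_pos":[0,0,7],"angular":[0,0,0]},{"grip":0,"delta_pos":[0,0,7],"angular":[0,0,0]}]'
python3 -c "
from h import *
feel(3)"
```

```text
t: 20.62
position: [0.5459, -0.1028, 0.0376]
tcp_rot: [2.112, 2.321, -0.001]
ft_force: [-1.0, 0.0, -0.6]
finger_gap: 0.0177
t 20.77 pos [ 0.5461 -0.1028  0.0379] yaw 0.0941 F riser 0.03 -0.09 -0.34 T [-0.003  0.07   0.015] tip riser -29.6 -8.5 tipz 35.6 gap 0.0176
```

```bash
python3 -m handwheel '[{"grip":0,"delta_pos":[0,0,3],"angular":[0,0,0]},{"grip":0,"delta_pos":[0,0,6],"angular":[0,0,0]},{"grip":0,"delta_pos":[0,0,8],"angular":[0,0,0]},{"grip":0,"delta_pos":[0,0,8],"angular":[0,0,0]}]'
python3 -c "
from h import *
feel(3)"
```

```text
t: 21.28
position: [0.546, -0.1028, 0.0296]
tcp_rot: [2.113, 2.321, -0.001]
ft_force: [-0.5, 0.7, -0.2]
finger_gap: 0.0175
t 21.43 pos [ 0.5461 -0.1029  0.0299] yaw 0.0941 F riser -0.05 0.14 -0.41 T [0.024 0.066 0.   ] tip riser -29.5 -8.6 tipz 27.6 gap 0.018
```

```bash
python3 -m handwheel '[{"grip":0,"delta_pos":[0,-3,0],"angular":[0,0,0]},{"grip":0,"delta_pos":[0,-6,0],"angular":[0,0,0]},{"grip":0,"delta_pos":[0,-9,0],"angular":[0,0,0]},{"grip":0,"delta_pos":[0,-12,0],"angular":[0,0,0]},{"grip":0,"delta_pos":[0,-12,0],"angular":[0,0,0]}]'
python3 -c "
from h import *
feel(3)"
```

```text
t: 22.05
position: [0.534, -0.104, 0.03]
tcp_rot: [2.112, 2.321, -0.0]
ft_force: [0.7, -0.9, -0.8]
finger_gap: 0.0178
t 22.20 pos [ 0.5341 -0.104   0.0299] yaw 0.0941 F riser 0.46 0.09 -0.88 T [ 0.05  -0.057 -0.005] tip riser -41.6 -8.5 tipz 27.6 gap 0.0177
```

```bash
python3 -m handwheel '[{"grip":0,"delta_pos":[0,-3,0],"angular":[0,0,0]},{"grip":0,"delta_pos":[0,-6,0],"angular":[0,0,0]},{"grip":0,"delta_pos":[0,-9,0],"angular":[0,0,0]},{"grip":0,"delta_pos":[0,-12,0],"angular":[0,0,0]},{"grip":0,"delta_pos":[0,-15,0],"angular":[0,0,0]}]'
python3 -c "
from h import *
feel(1)"
```

```text
t: 22.82
position: [0.519, -0.1054, 0.0299]
tcp_rot: [2.112, 2.321, -0.0]
ft_force: [3.3, 1.3, -1.2]
finger_gap: 0.0176
t 22.88 pos [ 0.5187 -0.1055  0.0299] yaw 0.094 F riser 1.41 0.13 -0.77 T [ 0.054 -0.354  0.033] tip riser -57.1 -8.6 tipz 27.6 gap 0.0175
```

```bash
python3 -m handwheel '[{"grip":0,"delta_pos":[0,-4,0],"angular":[0,0,0]},{"grip":0,"delta_pos":[0,-8,0],"angular":[0,0,0]},{"grip":0,"delta_pos":[0,-12,0],"angular":[0,0,0]},{"grip":0,"delta_pos":[0,-16,0],"angular":[0,0,0]},{"grip":0,"delta_pos":[0,-20,0],"angular":[0,0,0]},{"grip":0,"delta_pos":[0,-24,0],"angular":[0,0,0]},{"grip":0,"delta_pos":[0,-28,0],"angular":[0,0,0]},{"grip":0,"delta_pos":[0,-31,0],"angular":[0,0,0]},{"grip":0,"delta_pos":[0,-34,0],"angular":[0,0,0]},{"grip":0,"delta_pos":[0,-37,0],"angular":[0,0,0]}]'
python3 -c "
from h import *
feel(1)"
```

```text
t: 24.12
position: [0.4817, -0.1089, 0.0298]
tcp_rot: [2.112, 2.321, -0.001]
ft_force: [2.9, 0.3, 0.6]
finger_gap: 0.0183
t 24.18 pos [ 0.4814 -0.1089  0.0298] yaw 0.094 F riser 2.08 1.05 -0.42 T [ 0.064 -0.393  0.01 ] tip riser -94.5 -8.5 tipz 27.5 gap 0.0172
```

```bash
python3 -m handwheel '[{"grip":0,"delta_pos":[0,-1,0],"angular":[0,0,0]},{"grip":0,"delta_pos":[0,-2,0],"angular":[0,0,0]},{"grip":0,"delta_pos":[0,-3,0],"angular":[0,0,0]},{"grip":0,"delta_pos":[0,-4,0],"angular":[0,0,0]}]'
python3 -c "
from h import *
feel(1)"
```

```text
t: 24.68
position: [0.4774, -0.1093, 0.0298]
tcp_rot: [2.112, 2.321, -0.001]
ft_force: [2.3, 1.3, 0.5]
finger_gap: 0.0182
t 24.73 pos [ 0.4773 -0.1093  0.0297] yaw 0.094 F riser 2.06 0.78 -1.08 T [ 0.114 -0.488  0.027] tip riser -98.7 -8.5 tipz 27.4 gap 0.0178
```

```bash
python3 -m handwheel '[{"grip":0,"delta_pos":[0,-1,0],"angular":[0,0,0]},{"grip":0,"delta_pos":[0,-2,0],"angular":[0,0,0]},{"grip":0,"delta_pos":[0,-3,0],"angular":[0,0,0]}]'
python3 -c "
from h import *
feel(1)"
```

```text
t: 25.1
position: [0.4742, -0.1096, 0.0297]
tcp_rot: [2.113, 2.321, -0.001]
ft_force: [2.1, 0.2, 0.8]
finger_gap: 0.0178
t 25.15 pos [ 0.4741 -0.1096  0.0297] yaw 0.094 F riser 2.3 -0.31 -0.56 T [ 0.077 -0.528  0.089] tip riser -101.8 -8.5 tipz 27.4 gap 0.0179
```

```bash
python3 -m handwheel '[{"grip":0,"delta_pos":[0,-1,0],"angular":[0,0,0]},{"grip":0,"delta_pos":[0,-2,0],"angular":[0,0,0]},{"grip":0,"delta_pos":[0,-3,0],"angular":[0,0,0]}]'
python3 -c "
from h import *
feel(1)"
```

```text
t: 25.52
position: [0.4711, -0.1099, 0.0297]
tcp_rot: [2.113, 2.321, -0.001]
ft_force: [2.0, -0.1, 0.0]
finger_gap: 0.018
t 25.57 pos [ 0.471  -0.1099  0.0297] yaw 0.094 F riser 2.51 -0.12 -0.08 T [ 0.121 -0.504  0.003] tip riser -105.0 -8.5 tipz 27.4 gap 0.018
```

```bash
python3 -m handwheel '[{"grip":0,"delta_pos":[0,-1,0],"angular":[0,0,0]},{"grip":0,"delta_pos":[0,-2,0],"angular":[0,0,0]},{"grip":0,"delta_pos":[0,-3,0],"angular":[0,0,0]}]'
python3 -c "
from h import *
feel(1)"
```

```text
t: 25.95
position: [0.4679, -0.1102, 0.0297]
tcp_rot: [2.113, 2.321, -0.001]
ft_force: [2.4, 0.2, -0.6]
finger_gap: 0.0177
t 26.00 pos [ 0.4679 -0.1102  0.0297] yaw 0.0941 F riser 3.16 -0.53 -0.64 T [ 0.067 -0.46   0.041] tip riser -108.1 -8.5 tipz 27.4 gap 0.0181
```

```bash
python3 -m handwheel '[{"grip":0,"delta_pos":[0,-1,0],"angular":[0,0,0]},{"grip":0,"delta_pos":[0,-2,0],"angular":[0,0,0]},{"grip":0,"delta_pos":[0,-3,0],"angular":[0,0,0]}]'
python3 -c "
from h import *
feel(1)"
```

```text
t: 26.38
position: [0.4648, -0.1105, 0.0297]
tcp_rot: [2.113, 2.321, -0.001]
ft_force: [3.1, 0.1, 0.1]
finger_gap: 0.0177
t 26.43 pos [ 0.4647 -0.1105  0.0297] yaw 0.0941 F riser 2.52 0.51 -0.26 T [ 0.151 -0.503  0.05 ] tip riser -111.3 -8.4 tipz 27.4 gap 0.0175
```

```bash
python3 -m handwheel '[{"grip":0,"delta_pos":[0,-1,0],"angular":[0,0,0]},{"grip":0,"delta_pos":[0,-2,0],"angular":[0,0,0]}]'
python3 - <<'E'
from h import *
feel(1); snap('side','s6.png'); snap('wrist','w6.png')
im=cv2.imread('pics/s6.png')[225:345,310:470]
cv2.imwrite('pics/s6z.png',cv2.convertScaleAbs(cv2.resize(im,None,fx=5,fy=5,interpolation=cv2.INTER_CUBIC),alpha=1.4))
E
```

```text
t: 26.68
position: [0.4627, -0.1107, 0.0297]
tcp_rot: [2.113, 2.321, -0.001]
ft_force: [2.1, 0.7, 0.1]
finger_gap: 0.0177
t 26.73 pos [ 0.4626 -0.1107  0.0297] yaw 0.0941 F riser 2.28 0.04 -0.58 T [ 0.104 -0.477  0.044] tip riser -113.4 -8.4 tipz 27.4 gap 0.0179
```

View pics/s6z.png

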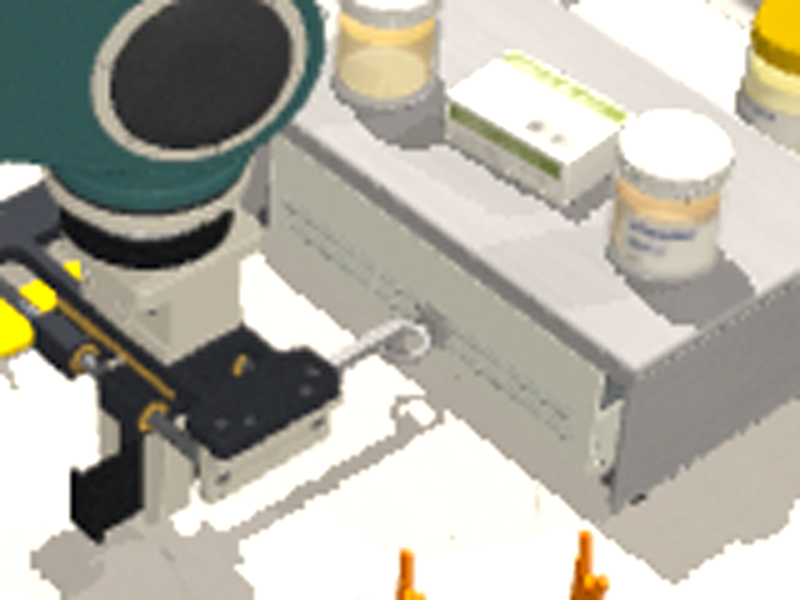

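The prong sits in the ring (about 415,335 in the crop) and the tray face is nearly level with the lip. I'll draw on in small steps until the force rises.

```bash
python3 -m handwheel '[{"grip":0,"delta_pos":[0,-1,0],"angular":[0,0,0]},{"grip":0,"delta_pos":[0,-2,0],"angular":[0,0,0]}]'
python3 -c "
from h import *
feel(1)"
```

```text
t: 27.08
position: [0.4606, -0.1109, 0.0297]
tcp_rot: [2.113, 2.321, -0.001]
ft_force: [2.7, 0.2, 0.8]
finger_gap: 0.0178
t 27.12 pos [ 0.4605 -0.1109  0.0297] yaw 0.094 F riser 2.21 0.66 0.52 T [ 0.16  -0.51   0.038] tip riser -115.5 -8.4 tipz 27.4 gap 0.0176
```

```bash
python3 -m handwheel '[{"grip":0,"delta_pos":[0,-1,0],"angular":[0,0,0]},{"grip":0,"delta_pos":[0,-1.5,0],"angular":[0,0,0]}]'
python3 -c "
from h import *
feel(1)"
```

```text
t: 27.38
position: [0.4594, -0.111, 0.0298]
tcp_rot: [2.112, 2.321, -0.0]
ft_force: [9.2, 0.6, -1.2]
finger_gap: 0.0181
t 27.43 pos [ 0.4594 -0.111   0.0299] yaw 0.094 F riser 7.85 0.75 -0.93 T [ 0.148 -1.202  0.057] tip riser -116.6 -8.5 tipz 27.6 gap 0.0176
```

```bash
python3 -m handwheel '[{"grip":0,"delta_pos":[0,0,0],"angular":[0,0,0]},{"grip":0,"delta_pos":[0,0,0],"angular":[0,0,0]},{"grip":0,"delta_pos":[0,4,0],"angular":[0,0,0]},{"grip":0,"delta_pos":[0,6,0],"angular":[0,0,0]},{"grip":0,"delta_pos":[0,6,0],"angular":[0,0,0]}]'
python3 - <<'E'
from h import *
feel(2); snap('side','s7.png')
im=cv2.imread('pics/s7.png')[225:345,310:470]
cv2.imwrite('pics/s7z.png',cv2.convertScaleAbs(cv2.resize(im,None,fx=5,fy=5,interpolation=cv2.INTER_CUBIC),alpha=1.4))
E
```

```text
t: 28.05
position: [0.4654, -0.1104, 0.0297]
tcp_rot: [2.112, 2.321, -0.001]
ft_force: [0.5, -0.2, -0.2]
finger_gap: 0.0175
t 28.15 pos [ 0.4653 -0.1104  0.0298] yaw 0.0941 F riser -0.34 0.3 0.42 T [0.007 0.054 0.017] tip riser -110.7 -8.4 tipz 27.5 gap 0.0178
```

View pics/s7z.png

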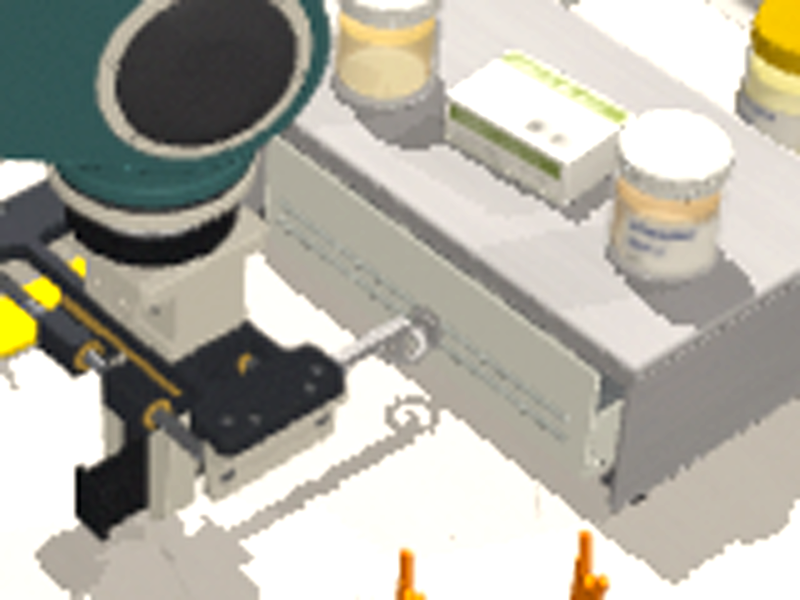

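```bash
python3 -m handwheel '[{"grip":0,"delta_pos":[0,0,-8],"angular":[0,0,0]},{"grip":0,"delta_pos":[0,0,-20],"angular":[0,0,0]},{"grip":0,"delta_pos":[0,0,-40],"angular":[0,0,0]},{"grip":0,"delta_pos":[0,-20,-70],"angular":[0,0,0]},{"grip":0,"delta_pos":[0,-20,-90],"angular":[0,0,0]},{"grip":0,"delta_pos":[0,-20,-90],"angular":[0,0,0]}]'
python3 - <<'E'
from h import *
feel(2); snap('wrist','w8.png'); snap('side','s8.png')
a=cv2.imread('pics/w4.png')[200:460,220:420];b=cv2.imread('pics/w8.png')[200:460,220:420]
cv2.imwrite('pics/w8z.png',cv2.resize(np.hstack([a,b]),None,fx=2,fy=2))
goto([.4613,.2250,.118],-.2508)
im=cv2.imread('pics/s8.png')[205:365,270:470]
cv2.imwrite('pics/s8z.png',cv2.convertScaleAbs(cv2.resize(im,None,fx=3.5,fy=3.5,interpolation=cv2.INTER_CUBIC),alpha=1.4))
E
```

```text
t: 28.95
position: [0.4463, -0.1123, 0.1216]
tcp_rot: [2.11, 2.318, 0.002]
ft_force: [-0.5, -0.2, -0.7]
finger_gap: 0.018
t 29.05 pos [ 0.4454 -0.112   0.1192] yaw 0.0941 F riser -0.1 -0.18 -1.24 T [-0.021  0.098 -0.042] tip riser -130.7 -8.1 tipz 116.9 gap 0.0177
pos [ 0.445  -0.1119  0.1186] yaw 0.0942 f [-0.03 -0.68 -1.58] gap 0.018 t 29.15
shift [ 3.339e+02  4.790e+01 -1.000e-01] angz 0.345
tilt axis z [ 7.0e-04 -1.9e-03 -1.0e+00]
```

View pics/w8z.png

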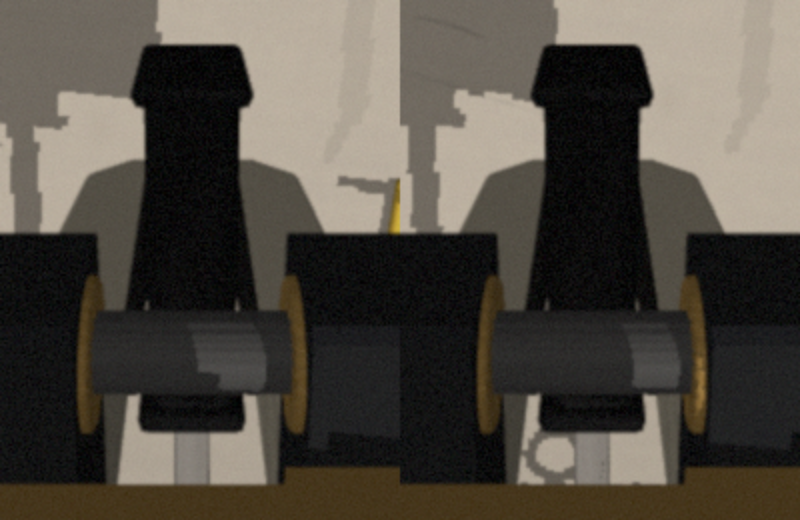

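View pics/s8z.png

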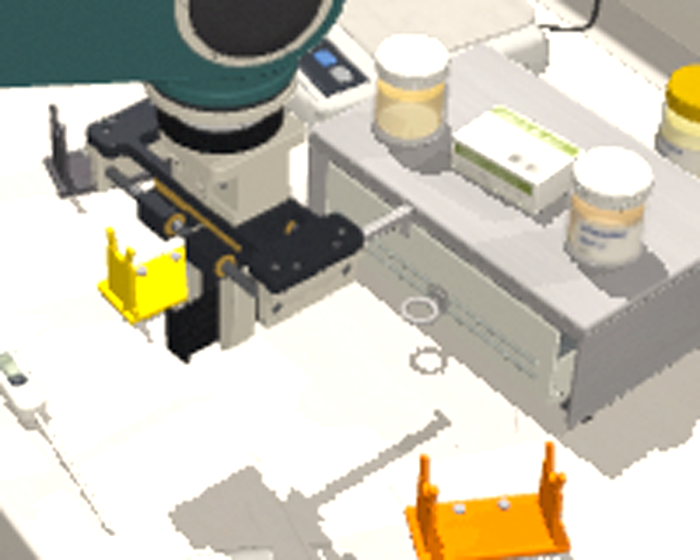

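```bash
python3 -m handwheel '[{"grip":0,"delta_pos":[38,-10,-6],"angular":[0,0,0.04]},{"grip":0,"delta_pos":[80,-10,-8],"angular":[0,0,0.09]},{"grip":0,"delta_pos":[122,0,-8],"angular":[0,0,0.14]},{"grip":0,"delta_pos":[164,10,-8],"angular":[0,0,0.19]},{"grip":0,"delta_pos":[206,20,-8],"angular":[0,0,0.24]},{"grip":0,"delta_pos":[248,30,-8],"angular":[0,0,0.29]},{"grip":0,"delta_pos":[290,40,-8],"angular":[0,0,0.33]},{"grip":0,"delta_pos":[320,45,-8],"angular":[0,0,0.345]},{"grip":0,"delta_pos":[334,48,-8],"angular":[0,0,0.345]},{"grip":0,"delta_pos":[334,48,-8],"angular":[0,0,0.345]}]'
python3 -c "
from h import *
goto([.4613,.2250,.0323],-.2508)"
```

```text
t: 30.4
position: [0.4613, 0.2253, 0.1252]
tcp_rot: [2.479, 1.927, -0.003]
ft_force: [0.4, -0.9, 0.2]
finger_gap: 0.0179
pos [0.4613 0.2253 0.1252] yaw -0.2495 f [ 0.37 -0.88  0.15] gap 0.0179 t 30.4
shift [-0.   0.1 92.9] angz 0.0013
tilt axis z [-4.0e-04 -2.6e-03 -1.0e+00]
```

```bash
python3 -m handwheel '[{"grip":0,"delta_pos":[0,0,20],"angular":[0,0,0.001]},{"grip":0,"delta_pos":[0,0,45],"angular":[0,0,0.001]},{"grip":0,"delta_pos":[0,0,65],"angular":[0,0,0.001]},{"grip":0,"delta_pos":[0,0,70],"angular":[0,0,0.001]},{"grip":0,"delta_pos":[0,0,70],"angular":[0,0,0.001]}]'
python3 - <<'E'
from h import *
feel(2); snap('side','s9.png'); goto([.4613,.2250,.0323],-.2508)
im=cv2.imread('pics/s9.png')[205:305,230:350]
cv2.imwrite('pics/s9z.png',cv2.convertScaleAbs(cv2.resize(im,None,fx=6,fy=6,interpolation=cv2.INTER_CUBIC),alpha=1.4))
E
```

```text
t: 31.02
position: [0.4613, 0.2249, 0.0551]
tcp_rot: [2.481, 1.925, -0.003]
ft_force: [0.1, -0.4, -0.4]
finger_gap: 0.018
t 31.12 pos [0.4616 0.2252 0.056 ] yaw -0.2505 F riser -0.31 0.46 -0.91 T [ 0.019  0.044 -0.017] tip riser -92.0 272.0 tipz 53.7 gap 0.0178
pos [0.4616 0.2252 0.056 ] yaw -0.2505 f [-0.41  0.15 -0.95] gap 0.0176 t 31.18
shift [-0.3 -0.3 23.7] angz 0.0003
tilt axis z [ 7.0e-04 -2.1e-03 -1.0e+00]
```

View pics/s9z.png

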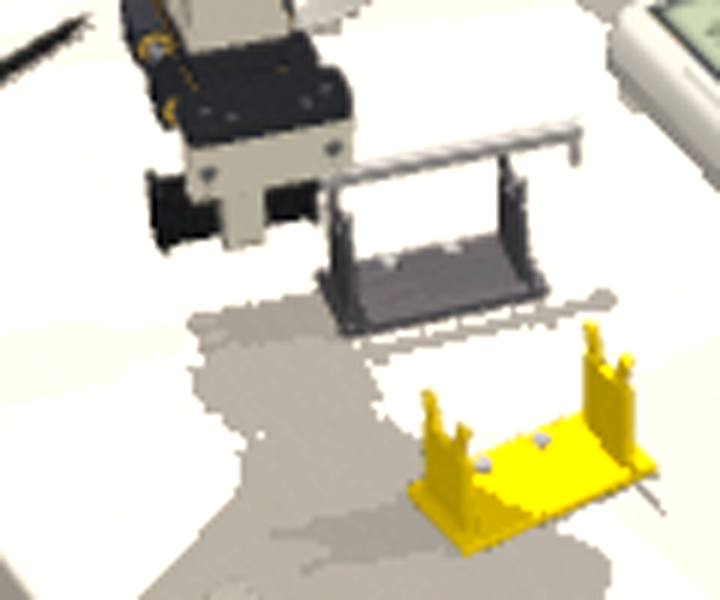

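The bar lies above both posts of the dark rest (crop: 335,200 and 515,165). I'll lower it.

```bash
python3 -m handwheel '[{"grip":0,"delta_pos":[0,0,6],"angular":[0,0,0]},{"grip":0,"delta_pos":[0,0,12],"angular":[0,0,0]},{"grip":0,"delta_pos":[0,0,18],"angular":[0,0,0]},{"grip":0,"delta_pos":[0,0,23],"angular":[0,0,0]},{"grip":0,"delta_pos":[0,0,23],"angular":[0,0,0]}]'
python3 -c "
from h import *
feel(2);goto([.4613,.2250,.0323],-.2508)"
```

```text
t: 31.8
position: [0.4616, 0.2252, 0.0327]
tcp_rot: [2.48, 1.925, -0.002]
ft_force: [-0.6, 0.5, -1.0]
finger_gap: 0.0177
t 31.90 pos [0.4617 0.2252 0.033 ] yaw -0.2505 F riser 0.2 -0.07 -0.43 T [-0.012  0.012  0.031] tip riser -91.9 272.0 tipz 30.7 gap 0.0176
pos [0.4617 0.2252 0.033 ] yaw -0.2505 f [0.57 0.36 0.04] gap 0.0176 t 31.9
shift [-0.3 -0.3  0.7] angz 0.0003
tilt axis z [ 6.0e-04 -2.1e-03 -1.0e+00]
```

```bash
python3 -m handwheel '[{"grip":0,"delta_pos":[0,0,0.7],"angular":[0,0,0]},{"grip":1,"delta_pos":[0,0,0.7],"angular":[0,0,0]},{"grip":1,"delta_pos":[0,0,0.7],"angular":[0,0,0]},{"grip":1,"delta_pos":[0,0,0.7],"angular":[0,0,0]},{"grip":1,"delta_pos":[0,0,0.7],"angular":[0,0,0]},{"grip":1,"delta_pos":[0,0,0.7],"angular":[0,0,0]},{"grip":1,"delta_pos":[0,0,0.7],"angular":[0,0,0]},{"grip":1,"delta_pos":[0,0,0.7],"angular":[0,0,0]},{"grip":1,"delta_pos":[0,0,0.7],"angular":[0,0,0]},{"grip":1,"delta_pos":[0,0,0.7],"angular":[0,0,0]}]'
python3 -c "
from h import *
feel(2)"
```

```text
t: 33.15
position: [0.4617, 0.2252, 0.0324]
tcp_rot: [2.48, 1.925, -0.001]
ft_force: [0.6, 0.6, -0.7]
finger_gap: 0.0928
t 33.25 pos [0.4617 0.2252 0.0323] yaw -0.2505 F riser -0.05 0.16 0.82 T [ 0.001 -0.012 -0.014] tip riser -91.9 272.0 tipz 30.0 gap 0.0931
```

Open. I'll rise straight up, back off so the cameras have a clear view, and check.

```bash
python3 -m handwheel '[{"grip":1,"delta_pos":[0,0,-20],"angular":[0,0,0]},{"grip":1,"delta_pos":[0,0,-60],"angular":[0,0,0]},{"grip":1,"delta_pos":[0,0,-110],"angular":[0,0,0]},{"grip":1,"delta_pos":[0,20,-160],"angular":[0,0,0]},{"grip":1,"delta_pos":[0,45,-200],"angular":[0,0,0]},{"grip":1,"delta_pos":[0,70,-216],"angular":[0,0,0]},{"grip":1,"delta_pos":[0,72,-216],"angular":[0,0,0]},{"grip":1,"delta_pos":[0,72,-216],"angular":[0,0,0]}]'
python3 - <<'E'
from h import *
feel(2); snap('wrist','w10.png'); snap('side','s10.png')
d=load('w10')
a=plane(d,316.5,92,.065)
im=cv2.imread('pics/s10.png')[165:345,235:505]
cv2.imwrite('pics/s10z.png',cv2.convertScaleAbs(cv2.resize(im,None,fx=2.96,fy=2.96,interpolation=cv2.INTER_CUBIC),alpha=1.4))
# expected hook points in the wrist view if it lies as at the start (from w1)
o=load('w1')
for u,v,z in [(316.5,92,.065),(316,177,.065),(313.7,301,.054)]: print(proj(d,plane(o,u,v,z)).round(1))
E
```

```text
t: 34.25
position: [0.5307, 0.2078, 0.2482]
tcp_rot: [2.48, 1.925, -0.002]
ft_force: [0.5, -0.3, 0.3]
finger_gap: 0.0932
t 34.35 pos [0.5304 0.2079 0.2479] yaw -0.2501 F riser -0.58 0.25 0.37 T [0.017 0.009 0.008] tip riser -25.1 248.3 tipz 245.6 gap 0.0929
[315.7  91.7]
[316.2 176.8]
[315.4 301. ]
```

View pics/w10.png

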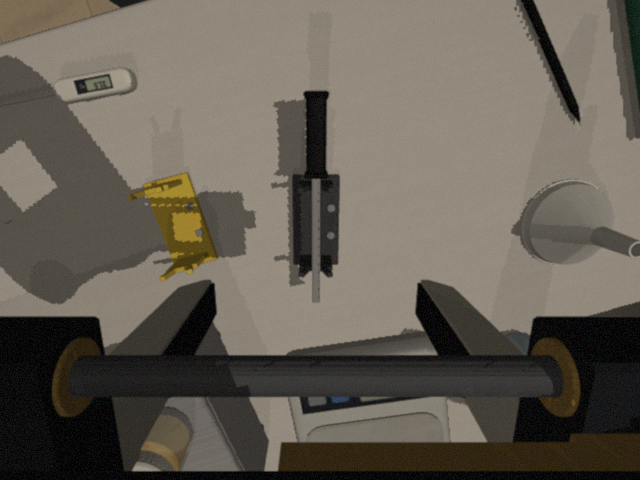

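View pics/s10z.png

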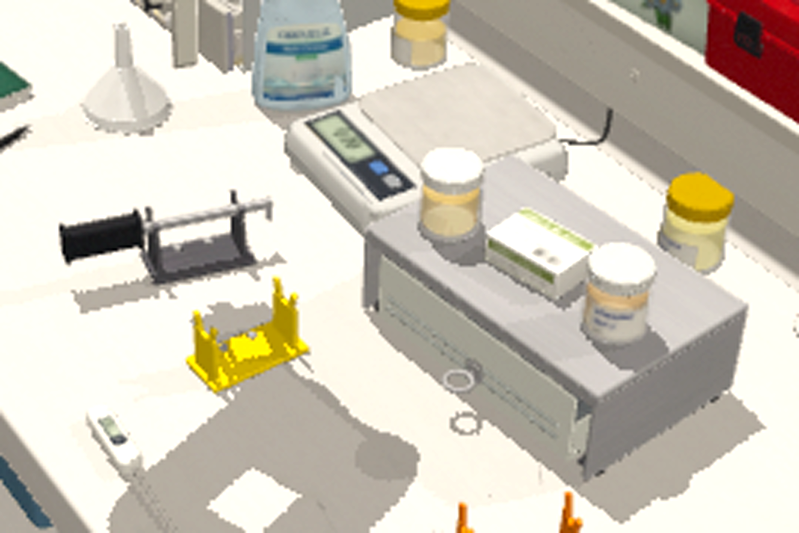

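```bash
python3 -c "
from rig import robot
robot.close_job()"
```

```text
the job is handed in; nothing more can be done
```

The tray is drawn out to its stop and the hook is back in both notches of its rest. I handed the job in at about 34 s of the 64 s allowed; no verdict was reported.

**What I did:** I took the hook and reached the prong in under the riser. I touched the tray face, which was the x reference, then swept right until the prong met the ring at about 3 N. I dropped the prong into the ring with no vertical contact and drew the tray at about 2–3 N. At the stop the force rose to about 9 N at most, well under the 20 N limit. I held there for about 0.3 s, centred the prong, lifted it clear, laid the hook back and opened the fingers.

**Last checks:**
- **Hook:** in the wrist view it lies within about 2 pixels of where the first view puts it, prong down. The gripper was open and 0.25 m above the table.
- **Tray:** the side view shows its face level with the riser's lip and the ring standing out in front. I judged the stop by the force rise and this picture, since the joint value cannot be read.
- **Jars, carton and funnel:** they appear in the same places as in the first picture.

**Disagreement:** touching the tray face put it about 2.5 mm or more further back than my camera estimate of the riser allowed. I worked from the touch instead. The touch also pushed the tray in by a few millimetres at no more than 2 N before the pull.

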